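Slide the tall glaze crate home into its dock

ROBOT

A 6-joint arm with a two-finger parallel gripper is mounted at the origin on the work surface. World frame = base frame: x ahead of the robot, y to its left, z up, the work surface at z = 0. Lengths are in m, angles in degrees, forces in N, time in s.
With the tool pointing down it reaches from about 0.35 to 0.875 m from the base axis. Payload 4.2 kg.
Tool frame: the origin (TCP) lies midway between the tips of the shut fingers; the grasp point (between the pads) lies 19 mm behind it; z points along the fingers, y is the line along which they close (so a half turn about z gives the same grasp; the last joint's range is limited). The gripper opens to 87 mm and grips with 3 to 60 N. Pads are 19 mm wide; open, the fingers measure 117 mm over their backs; the gripper's body (75 mm by 190 mm) begins 51 mm behind the grasp point.
Start: joints at [-50.214, 22.042, 0.453, 0, -68.411, -14.817], TCP at [0.264, -0.567, 0.223] pointing down, gripper open.
Joint ranges: [-179.83, 179.83], [-69.29, 118.12], [-61.27, 80.66], [-181.25, 117.63], [-171.15, -9.14], [-177.46, 177.46]. Speed limits (degrees/s): [159.86, 159.86, 180, 180, 180, 180].

INTERFACE

Orientations are given as a 3x3 rotation matrix whose columns are the frame's x, y, z axes.
In Python, from station import r, cams gives the robot as it stands.
- The arm moves only by the tool play_rows, never from a script. Its argument "commands" is text: rows parted by semicolons, each of 6 numbers parted by spaces: the shift along the world's x, y, z normalised to -1 to 1, where 1 is 30 mm, then the turn, a rotation vector about the world's x, y, z normalised to -1 to 1, where 1 is 0.15 rad. A call has 1 to 20 rows; each row shifts and turns the commanded pose from where the row before left it; what a row does not reach is not made up. A row lasts 1/10 s, in which the tool goes at most 50 mm and 8.59 degrees, less where a joint would pass 70% of its speed; a pose out of reach is approached as far as the arm can. A call with a number of a shift or a turn outside -1 to 1 is refused whole. A call with a gripper value outside its range is refused whole. "grip" is the finger opening in mm, from 0 to 87, set as the call begins (left out, the last holds). The fingers move at their own pace and stop on an object; the grip force is fixed at half the most. Time passes only in rows, so rows that do not move let the fingers close. It gives the time, the measured TCP pose, the force, the opening and the grip force at its end, in the units of the state.
- r.sense(): the state, without advancing time (a new reading comes with each control period).
- cams.capture(name): name is "side" or "top" or "wrist"; returns (picture, depth): 384x512x3 uint8, blue, green, red; 384x512 float32, m along the optical axis (not along the pixel's ray), 0 where there is no reading.
- cams.camera_info(name): a dict with "mtx" (3x3 intrinsics, pixels), "R" (3x3) and "t" (3): a world point X has camera coordinates R X + t. Camera axes: x right, y down, z forward; pixel columns grow to the right and rows downward; lengths in m; the calibration is good to about 2 mm. A picture is of the moment at which its call begins: read the wrist's pose just before it. camera_info takes no time and is no camera call; for the wrist camera it gives the pose at the moment of the call.
- r.finish_job(): hands the job in; it is judged then, once.
The state is a dict: "time_s": time; "joints": joint angles; "joint_velocities": joint speeds; "effort": joint torques, N m; "tcp_pos": TCP position; "ee_rot": TCP orientation; "wrist_force": force on the tool from outside, world axes, zero at the start; "moment": the same for the moment, N m; "gripper_width": opening from 0.0 (shut) to 1.0 (fully open); "gripper_force": force on a finger pad.
Only numpy, scipy, OpenCV 4.12 (cv2) and the standard library are available. Lean on these libraries where they do the work, as an engineer would, in place of code of your own. Each camera call takes 0.05 s, during which the arm holds its last target. There are 200 camera calls.

TASK

Push the tall, heavy glaze crate along the bench into its dock of low wooden battens until it stands fully home, flat against the stop at the back of the dock. It is top-heavy, so push steadily with the fingertips low down near its base so that it slides upright and never rocks over; do not lift it or touch its handle, leave the jar, bowl, tiles and brush where they are, and finish with the hand clear.

Things in the scene. Friction and masses are not known exactly. Their poses are not given: they have to be found in the camera images.
- crate: Tall open-topped plywood crate of glaze jars, loose on the bench, 1.2 to 2 kg. 110 mm deep (its x), 180 wide (its y); four flat walls from the bench to 170 mm, then a gable at each y end up to 255 mm. Origin: centre of its underside. +x points to the dock (within 10 degrees at the start), 290 to 340 mm from the stop and up to 30 mm off the dock's middle line.
- push_low (a point): Where to push: on the crate's flat rear wall (180 mm wide, at crate x = -55 mm), mid-width, 30 mm above the bench. Sliding takes about 5 to 20 N; pushed higher than about 90 mm it rocks over. A gripper held straight down meets the upper wall with its body first: lean it 35 to 45 degrees, fingertips leading. Nothing stands behind the crate.
- handle: The crate's wooden handle, a dowel 16 mm thick and 160 mm long along the crate's y between the gables, part of the crate. Origin: its middle, 240 mm above the crate's underside. Not to be touched.
- dock: U-shaped dock of dark battens 30 mm high, fixed to the bench, open towards the crate. Origin: bench height, middle of the stop's inner face. +x: push direction, mouth to stop; y along the stop. Side battens' inner faces at y = -108 and +108 mm (17 mm to spare each side), from x = 0 to -90 mm. Crate home: its origin at x = -55 mm, y near 0, square; its rear wall at x = -110 mm.
- dock_mouth (a point): Middle of the dock's mouth at bench height, 125 mm before the stop (dock x = -125 mm). Short flared lead-ins widen the mouth to about 255 mm here.
- jar: Bystander: lidded glaze jar 64 mm across, 95 mm high, loose, behind the stop. Origin: centre of its underside.
- bowl: Bystander: upturned terracotta bowl 120 mm across, 58 mm high, loose, beside the dock on the side away from the robot. Origin: centre of its underside.
- tiles: Bystander: stack of terracotta tiles 110 x 110 mm, 44 mm high, loose, behind the stop. Origin: centre of its underside.
- brush: Bystander: brush lying on the bench beside the crate's path, on the side away from the robot. Origin: its underside near the middle.

How it is judged:
By the outcome, as a careful person would: the job done as asked, in the order asked, and still so for the second after the job is handed in, with the robot touching nothing.
It also fails if it takes over 58 s, if anything falls off the work surface, if the arm or the gripper's body presses on something with over 40 N, if the wrist force passes 120 N, or if a joint passes its speed limit or range.

## Working session

There is one attempt and no reset: what is moved stays moved. The work goes in short steps, Python scripts to look and compute and a tool call to move; the robot and the scene stay as the last step left them, time stands still between calls to the robot, and variables do not carry over. Pictures are saved under pics/ and viewed, at most 10 in all, crops included, and the job is handed in when it is done.

Besides the shell and the picture viewer there is one more tool, called as name(argument=value, ...) on one line, values as JSON. play_rows: Moves the arm, as the interface text tells. Scaled input: -1 to 1 covers 30 mm each way for a shift and 0.15 rad each way for a turn. Its arguments: {"type":"object","properties":{"commands":{"type":"string"},"grip":{"type":"number"}},"required":["commands"]}

```bash
mkdir -p pics; python3 - <<'E'
from station import r,cams
import cv2,numpy as np
for n in("top","side"):
    p,d=cams.capture(n); cv2.imwrite(f"pics/{n}0.png",p); np.save(f"{n}0.npy",d)
    i=cams.camera_info(n); print(n,i["mtx"].round(1).tolist(),i["R"].round(4).tolist(),np.round(i["t"],4), "pos",(-np.array(i["R"]).T@i["t"]).round(3))
s=r.sense();print(s["time_s"],s["tcp_pos"],np.round(s["ee_rot"],3).tolist(),s["gripper_width"])
E
```

```text
top [[361.6, 0.0, 257.8], [0.0, 361.6, 188.1], [0.0, 0.0, 1.0]] [[0.0279, -0.9992, 0.027], [-0.9928, -0.0309, -0.1161], [0.1168, -0.0236, -0.9929]] [-0.0448  0.6506  1.0166] pos [ 5.280e-01 -1.000e-03  1.086e+00]
side [[380.2, 0.0, 263.6], [0.0, 380.2, 189.7], [0.0, 0.0, 1.0]] [[0.9986, -0.051, 0.0131], [-0.0304, -0.761, -0.6481], [0.043, 0.6468, -0.7615]] [-0.6466  0.1264  0.9033] pos [ 0.611 -0.521  0.778]
0.1 [ 0.26360323 -0.56611535  0.22159947] [[-0.907, -0.422, -0.001], [-0.422, 0.907, 0.002], [0.0, 0.002, -1.0]] 1.0023572875792344
```

View pics/top0.png

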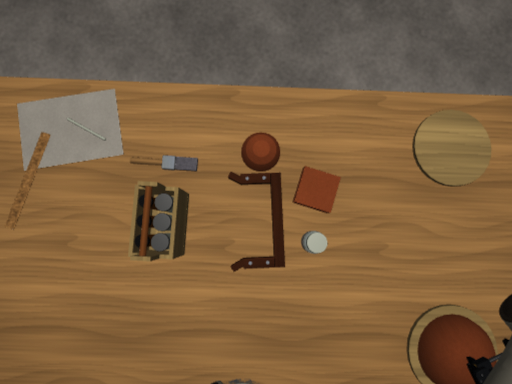

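View pics/side0.png

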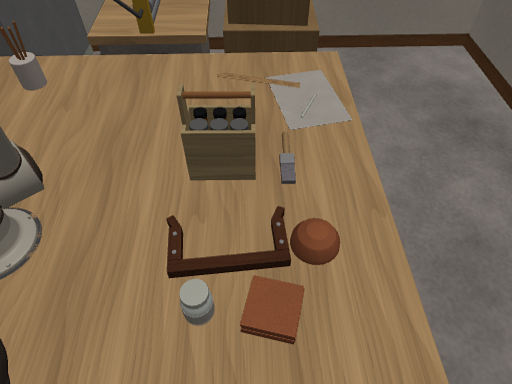

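The top view shows the crate at about (158,222) px, with its rear wall on the left. The dock is to the right, with its stop at about column 278, so the push goes along world −y. Jar, tiles, bowl and brush are clear of the path. Next I'll measure the crate's front wall and the dock from depth.

```bash
cat > h.py <<'E'
import numpy as np,cv2
from station import r,cams
def cloud(n,save=None):
    i=cams.camera_info(n); p,d=cams.capture(n)
    if save: cv2.imwrite(save,p)
    v,u=np.mgrid[:384,:512]; K=np.array(i["mtx"])
    c=np.stack([(u-K[0,2])/K[0,0]*d,(v-K[1,2])/K[1,1]*d,d],-1)
    X=(c-np.array(i["t"]))@np.array(i["R"]); X[d==0]=np.nan
    return p,X
def rect(P):
    (c,s,a)=cv2.minAreaRect((P[:,:2]*1000).astype(np.float32)); return np.round(c,1),np.round(s,1),round(a,2)
def crate(save=None,ymin=-0.2):
    "front wall (facing dock) from the side view: centre of its bottom, normal angle"
    p,X=cloud("side",save)
    m=(X[...,2]>.05)&(X[...,2]<.16)&(X[...,0]>.3)&(X[...,0]<.75)&(X[...,1]>ymin)&(X[...,1]<.45)
    n,l,st,_=cv2.connectedComponentsWithStats(m.astype(np.uint8)); k=1+np.argmax(st[1:,4])
    P=X[l==k]
    for _ in range(3):   # y = a x + b z + c on the wall
        A=np.c_[P[:,0],P[:,2],np.ones(len(P))]; q=np.linalg.lstsq(A,P[:,1],rcond=None)[0]
        e=P[:,1]-A@q; P=P[abs(e)<max(.004,1.5*e.std())]
    x0,x1=np.percentile(P[:,0],[.5,99.5]); xm=(x0+x1)/2
    nrm=np.array([q[0],-1]); nrm/=np.linalg.norm(nrm)
    f=np.array([xm,q[0]*xm+q[2]]); t=np.array([-nrm[1],nrm[0]])
    print("wall n",len(P),"x",x0.round(4),x1.round(4),"tilt",np.degrees(q[1]).round(1),"front",f.round(4),"dir",nrm.round(4),"ang",np.degrees(np.arctan2(nrm[1],nrm[0])).round(2),"origin",(f-.055*nrm).round(4),"rear",(f-.11*nrm).round(4))
E
python3 - <<'E'
from h import *
crate()
for n in("top","side"):
    p,X=cloud(n); hsv=cv2.cvtColor(p,cv2.COLOR_BGR2HSV)
    m=(p.max(2)<75)&(X[...,1]<.14)&(X[...,1]>-.25)&(X[...,0]>.25)&(X[...,0]<.7)&(X[...,2]>.022)&(X[...,2]<.036)
    k,l,st,_=cv2.connectedComponentsWithStats(m.astype(np.uint8)); P=X[l==1+np.argmax(st[1:,4])]
    print(n,len(P),"z",np.median(P[:,2]),"bbox",P.min(0).round(3),P.max(0).round(3))
    # stop: rows of x in mid part
    xm=(P[:,0].min()+P[:,0].max())/2
    S=P[abs(P[:,0]-xm)<.08]; print("stop rect",rect(S))
    a=[]
    for x in np.arange(xm-.08,xm+.08,.01):
        s=S[abs(S[:,0]-x)<.006,1]
        if len(s):a.append((x,s.max(),s.min()))
    a=np.array(a);print("inner y=",np.polyfit(a[:,0],a[:,1],1).round(4),"outer",np.polyfit(a[:,0],a[:,2],1).round(4), "xm",xm, "inner@xm",np.polyval(np.polyfit(a[:,0],a[:,1],1),xm))
    ys=a[:,1].mean()
    B=P[(P[:,1]>ys+.015)&(P[:,1]<ys+.075)]
    for y in (ys+.02,ys+.04,ys+.06):
        b=B[abs(B[:,1]-y)<.006,0]; lo=b[b<xm];hi=b[b>xm]
        print("y",round(y,3),"low batten",lo.min().round(4),lo.max().round(4),"high",hi.min().round(4),hi.max().round(4))
E
```

```text
wall n 2223 x 0.4545 0.633 tilt 0.0 front [0.5438 0.1819] dir [-0.0306 -0.9995] ang -91.75 origin [0.5454 0.2369] rear [0.5471 0.2918]
top 1674 z 0.02957199411740877 bbox [ 0.414 -0.108  0.022] [0.7   0.063 0.036]
stop rect (array([557.1, -84.9]), array([161. ,  30.2]), 3.62)
inner y= [ 0.0589 -0.1036] outer [ 0.0649 -0.1349] xm 0.5570966847086651 inner@xm -0.07078937026358628
y -0.051 low batten 0.4252 0.4532 high 0.6692 0.6992
y -0.031 low batten 0.4244 0.4502 high 0.6676 0.6951
y -0.011 low batten 0.4238 0.4498 high 0.6667 0.6946
side 2412 z 0.02867540924235077 bbox [ 0.414 -0.112  0.022] [0.7   0.059 0.034]
stop rect (array([556.8, -88.3]), array([160.9,  30.8]), 4.74)
inner y= [ 0.0753 -0.1165] outer [ 0.066  -0.1394] xm 0.5571913554032606 inner@xm -0.07456693257491029
y -0.055 low batten 0.4262 0.4539 high 0.6709 0.6985
y -0.035 low batten 0.4263 0.4535 high 0.6697 0.6983
y -0.015 low batten 0.4245 0.4524 high 0.6686 0.6973
```

The dock's push direction is about −86.2° (0.065, −0.998), with its origin at about (0.562, −0.073). The crate origin is at (0.545, 0.237), heading −91.75°. So it needs about +5.5° of yaw, which an open two-finger push will give. I'll raise the arm and go around behind it.

play_rows(commands="0 0 1 0 0 0;0 0 1 0 0 0;0 0 1 0 0 0;0 0 1 0 0 0;0 0 1 0 0 0;0 0 1 0 0 0;0.8 1 0 0 0 0.4;0.8 1 0 0 0 0.4;0.8 1 0 0 0 0.4;0.8 1 0 0 0 0.4;0.8 1 0 0 0 0.4;0.8 1 0 0 0 0.4;0.8 1 0 0 0 0.4;0.8 1 0 0 0 0.4;0.8 1 0 0 0 0.4;0.8 1 0 0 0 0.4", grip=87)

```text
time_s: 1.85
tcp_pos: [0.5045, -0.2651, 0.4026]
ee_rot: [[-0.508, -0.862, 0.0], [-0.862, 0.508, 0.0], [-0.0, -0.0, -1.0]]
wrist_force: [-0.1, 0.1, -0.4]
gripper_width: 1.0
gripper_force: 0.0
```

play_rows(commands="0 1 0 0 0 0.4;0 1 0 0 0 0.4;0 1 0 0 0 0.4;0 1 0 0 0 0.4;0 1 0 0 0 0.4;0 1 0 0 0 0.4;0 1 0 0 0 0.4;0 1 0 0 0 0.4;0 1 0 0 0 0.4;0 1 0 0 0 0.4;0 1 0 0 0 0;0 1 0 0 0 0;0 1 0 0 0 0;0 1 0 0 0 0;0 1 0 0 0 0;0 1 0 0 0 0;0 1 0 0 0 0;0 1 0 0 0 0;0 1 0 0 0 0;0 1 0 0 0 0")

```text
time_s: 3.85
tcp_pos: [0.5036, 0.3346, 0.4024]
ee_rot: [[0.065, -0.998, -0.0], [-0.998, -0.065, -0.0], [0.0, 0.0, -1.0]]
wrist_force: [0.7, -0.3, 0.1]
gripper_width: 1.0
gripper_force: 0.0
```

```bash
python3 - <<'E'
from h import *
s=r.sense();print(s["time_s"],s["tcp_pos"],np.round(s["ee_rot"],3).tolist(),np.round(s["joints"],1),s["wrist_force"])
E
```

```text
3.85 [0.50358525 0.33463742 0.40242678] [[0.065, -0.998, -0.0], [-0.998, -0.065, -0.0], [0.0, 0.0, -1.0]] [ 48.9  16.6  17.6  -0.  -91.  -45.2] [ 0.73178149 -0.27480724  0.10816982]
```

play_rows(commands="0.15 0.2 0 -0.49 -0.03 0;0.15 0.2 0 -0.49 -0.03 0;0.15 0.2 0 -0.49 -0.03 0;0.15 0.2 0 -0.49 -0.03 0;0.15 0.2 0 -0.49 -0.03 0;0.15 0.2 0 -0.49 -0.03 0;0.15 0.2 0 -0.49 -0.03 0;0.15 0.2 0 -0.49 -0.03 0;0.15 0.2 0 -0.49 -0.03 0;0.15 0.2 0 -0.49 -0.03 0")

```text
time_s: 4.85
tcp_pos: [0.5489, 0.394, 0.4023]
ee_rot: [[0.049, -0.998, 0.041], [-0.737, -0.064, -0.673], [0.674, 0.003, -0.739]]
wrist_force: [-0.4, -0.2, -0.5]
gripper_width: 0.995
gripper_force: 0.0
```

play_rows(commands="0 0 -1 0 0 0;0 0 -1 0 0 0;0 0 -1 0 0 0;0 0 -1 0 0 0;0 0 -1 0 0 0;0 0 -1 0 0 0;0 0 -1 0 0 0;0 0 -1 0 0 0;0 0 -1 0 0 0;0 0 -1 0 0 0;0 0 0 0 0 0")

```text
time_s: 5.95
tcp_pos: [0.5471, 0.3914, 0.0977]
ee_rot: [[0.053, -0.998, 0.036], [-0.734, -0.063, -0.676], [0.677, 0.01, -0.736]]
wrist_force: [-0.0, -0.2, -0.2]
gripper_width: 0.996
gripper_force: 0.0
```

```bash
python3 - <<'E'
from h import *
s=r.sense();print(s["time_s"],s["tcp_pos"],np.round(s["ee_rot"],3).tolist(),np.round(s["joints"],1),s["wrist_force"])
E
```

```text
5.95 [0.5471187  0.39140355 0.09767833] [[0.053, -0.998, 0.036], [-0.734, -0.063, -0.676], [0.677, 0.01, -0.736]] [ 58.7  48.2   9.9  22.4 -89.  -63. ] [-0.0370244  -0.24939585 -0.15815152]
```

play_rows(commands="0 0 -0.8 0 0 0;0 0 -0.8 0 0 0;0 0 -0.8 0 0 0;0 -0.3 0 0 0 0;0 -0.3 0 0 0 0;0 -0.3 0 0 0 0;0 -0.3 0 0 0 0;0 -0.3 0 0 0 0;0 -0.3 0 0 0 0;0 -0.3 0 0 0 0;0 -0.3 0 0 0 0;0 0 0 0 0 0")

```text
time_s: 7.15
tcp_pos: [0.5487, 0.3199, 0.0307]
ee_rot: [[0.049, -0.998, 0.04], [-0.739, -0.063, -0.671], [0.672, 0.003, -0.74]]
wrist_force: [0.6, 0.0, -0.4]
gripper_width: 0.998
gripper_force: 0.0
```

play_rows(commands="0.01 -0.15 0 0 0 0;0.01 -0.15 0 0 0 0;0.01 -0.15 0 0 0 0;0.01 -0.15 0 0 0 0;0.01 -0.15 0 0 0 0;0.01 -0.15 0 0 0 0;0.01 -0.15 0 0 0 0;0.01 -0.15 0 0 0 0;0.01 -0.15 0 0 0 0;0.01 -0.15 0 0 0 0")

```text
time_s: 8.15
tcp_pos: [0.5525, 0.2797, 0.0305]
ee_rot: [[0.049, -0.998, 0.045], [-0.744, -0.067, -0.665], [0.667, -0.001, -0.745]]
wrist_force: [-2.8, 7.9, 0.5]
gripper_width: 1.0
gripper_force: 4.2
```

```bash
python3 - <<'E'
from h import *
crate("pics/side1.png")
s=r.sense();print(s["time_s"],s["tcp_pos"],np.round(s["wrist_force"],1))
E
```

```text
wall n 2271 x 0.467 0.6454 tilt 0.0 front [0.5562 0.1621] dir [ 0.0626 -0.998 ] ang -86.41 origin [0.5528 0.217 ] rear [0.5493 0.2719]
8.2 [0.55251984 0.27885655 0.03057437] [-0.4  6.4 -0.3]
```

View pics/side1.png

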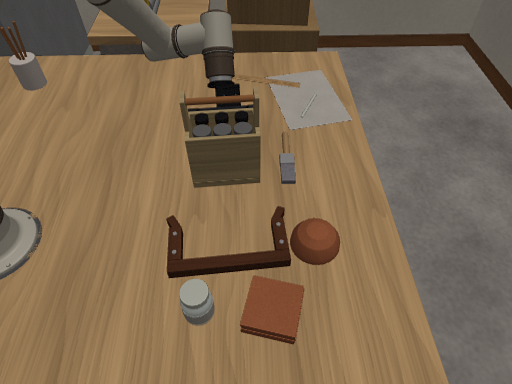

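The crate is square to the dock (−86.4°) and upright, sitting about 10 mm towards +x of the middle line. I'll push mostly straight along −y so that offset closes.

play_rows(commands="0 -0.2 0 0 0 0;0 -0.2 0 0 0 0;0 -0.2 0 0 0 0;0 -0.2 0 0 0 0;0 -0.2 0 0 0 0;0 -0.2 0 0 0 0;0 -0.2 0 0 0 0;0 -0.2 0 0 0 0;0 -0.2 0 0 0 0;0 -0.2 0 0 0 0;0 -0.2 0 0 0 0;0 -0.2 0 0 0 0;0 -0.2 0 0 0 0;0 -0.2 0 0 0 0;0 -0.2 0 0 0 0")

```text
time_s: 9.7
tcp_pos: [0.5541, 0.1905, 0.0306]
ee_rot: [[0.05, -0.998, 0.048], [-0.745, -0.069, -0.664], [0.666, -0.003, -0.746]]
wrist_force: [0.7, 7.9, -0.7]
gripper_width: 0.999
gripper_force: 4.1
```

```bash
python3 - <<'E'
from h import *
crate("pics/side2.png")
s=r.sense();print(s["time_s"],s["tcp_pos"],np.round(s["wrist_force"],1),np.round(s["ee_rot"],3).tolist())
E
```

```text
wall n 2378 x 0.4695 0.6466 tilt 0.0 front [0.558 0.073] dir [ 0.0691 -0.9976] ang -86.04 origin [0.5542 0.1278] rear [0.5504 0.1827]
9.75 [0.55355493 0.18907028 0.03064816] [ 1.4  5.8 -1.3] [[0.049, -0.998, 0.046], [-0.744, -0.068, -0.665], [0.667, -0.002, -0.745]]
```

play_rows(commands="0.01 -0.2 0 0 0 0;0.01 -0.2 0 0 0 0;0.01 -0.2 0 0 0 0;0.01 -0.2 0 0 0 0;0.01 -0.2 0 0 0 0;0.01 -0.2 0 0 0 0;0.01 -0.2 0 0 0 0;0.01 -0.2 0 0 0 0;0.01 -0.2 0 0 0 0;0.01 -0.2 0 0 0 0;0.01 -0.2 0 0 0 0;0.01 -0.2 0 0 0 0;0.01 -0.2 0 0 0 0;0.01 -0.2 0 0 0 0;0.01 -0.2 0 0 0 0;0.01 -0.2 0 0 0 0;0.01 -0.2 0 0 0 0")

```text
time_s: 11.45
tcp_pos: [0.5593, 0.0881, 0.0306]
ee_rot: [[0.05, -0.998, 0.048], [-0.744, -0.069, -0.665], [0.667, -0.003, -0.745]]
wrist_force: [-0.8, 8.0, 0.7]
gripper_width: 0.997
gripper_force: 4.2
```

```bash
python3 - <<'E'
from h import *
crate("pics/side3.png")
s=r.sense();print(s["time_s"],s["tcp_pos"],np.round(s["wrist_force"],1),np.round(s["ee_rot"],3).tolist())
E
```

```text
wall n 2502 x 0.4742 0.6522 tilt 0.0 front [ 0.5632 -0.0295] dir [ 0.0678 -0.9977] ang -86.11 origin [0.5595 0.0254] rear [0.5557 0.0802]
11.5 [0.55883821 0.08670125 0.03063179] [ 3.1  5.5 -1.3] [[0.05, -0.998, 0.046], [-0.743, -0.068, -0.666], [0.668, -0.001, -0.745]]
```

View pics/side3.png

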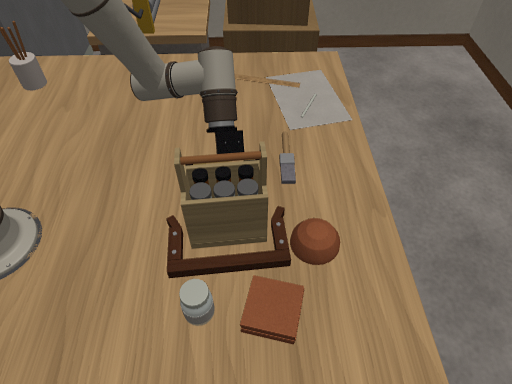

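The crate is entering the dock, centred to about 4 mm, with roughly 43 mm to go.

play_rows(commands="0 -0.2 0 0 0 0;0 -0.2 0 0 0 0;0 -0.2 0 0 0 0;0 -0.2 0 0 0 0;0 -0.2 0 0 0 0;0 -0.15 0 0 0 0;0 -0.1 0 0 0 0")

```text
time_s: 12.2
tcp_pos: [0.5593, 0.0501, 0.0306]
ee_rot: [[0.05, -0.998, 0.047], [-0.743, -0.069, -0.666], [0.667, -0.002, -0.745]]
wrist_force: [0.3, 7.9, 0.9]
gripper_width: 1.002
gripper_force: 4.3
```

play_rows(commands="0 -0.06 0 0 0 0;0 -0.06 0 0 0 0;0 -0.06 0 0 0 0")

```text
time_s: 12.5
tcp_pos: [0.5597, 0.0462, 0.0305]
ee_rot: [[0.05, -0.998, 0.049], [-0.745, -0.07, -0.664], [0.666, -0.003, -0.746]]
wrist_force: [-7.2, 19.6, 4.8]
gripper_width: 1.0
gripper_force: 10.1
```

```bash
python3 - <<'E'
from h import *
crate()
s=r.sense();print(s["time_s"],s["tcp_pos"],np.round(s["wrist_force"],1),np.round(s["ee_rot"],3).tolist())
E
```

```text
wall n 2521 x 0.4744 0.6522 tilt 0.1 front [ 0.5633 -0.071 ] dir [ 0.0679 -0.9977] ang -86.11 origin [ 0.5596 -0.0162] rear [0.5559 0.0387]
12.55 [0.55957842 0.04627424 0.03049868] [-4.4 14.7  2.8] [[0.05, -0.998, 0.049], [-0.745, -0.07, -0.664], [0.665, -0.004, -0.747]]
```

Force rose from 8 to about 20 N with the front wall at the stop. One more gentle press to confirm it's seated.

play_rows(commands="0 -0.05 0 0 0 0;0 -0.05 0 0 0 0;0 0 0 0 0 0")

```text
time_s: 12.85
tcp_pos: [0.5598, 0.046, 0.0305]
ee_rot: [[0.05, -0.997, 0.052], [-0.747, -0.072, -0.661], [0.663, -0.006, -0.749]]
wrist_force: [-11.2, 25.6, 6.6]
gripper_width: 0.997
gripper_force: 12.9
```

```bash
python3 - <<'E'
from h import *
crate("pics/side4.png")
cv2.imwrite("pics/top4.png",cv2.resize(cams.capture("top")[0][130:320,110:370],None,fx=3,fy=3))
E
```

```text
wall n 2521 x 0.4744 0.6522 tilt 0.0 front [ 0.5633 -0.071 ] dir [ 0.0674 -0.9977] ang -86.13 origin [ 0.5596 -0.0161] rear [0.5559 0.0388]
```

View pics/top4.png

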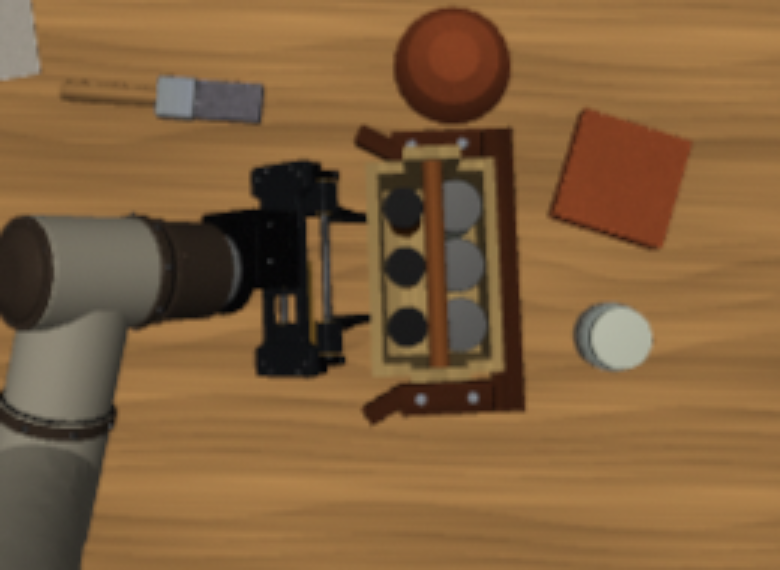

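View pics/side4.png

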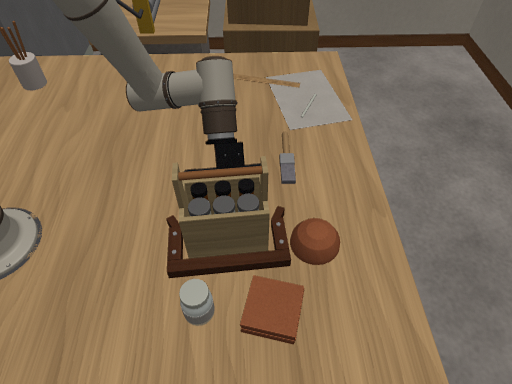

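The top view shows the crate flush against the stop (about column 500 of the crop) and centred. It didn't move under 26 N, and the bystanders are where they were. Backing off.

play_rows(commands="0 0.1 0 0 0 0;0 0.1 0 0 0 0;0 0.2 0 0 0 0;0 0.4 0 0 0 0;0 0.6 0 0 0 0;0 0.6 0 0 0 0;0 0.6 0 0 0 0;0 0.6 0 0 0 0;0 0.6 0 0 0 0;0 0.6 0 0 0 0;0 0.4 0.3 0 0 0;0 0.2 0.3 0 0 0;0 0 0.3 0 0 0;0 0 0 0 0 0;0 0 0 0 0 0")

```text
time_s: 14.45
tcp_pos: [0.5567, 0.188, 0.0578]
ee_rot: [[0.048, -0.998, 0.04], [-0.739, -0.063, -0.67], [0.671, 0.003, -0.741]]
wrist_force: [0.2, -1.0, -0.3]
gripper_width: 1.0
gripper_force: 0.0
```

```bash
python3 - <<'E'
from h import *
crate("pics/side5.png")
s=r.sense();print(s["time_s"],s["tcp_pos"],np.round(s["wrist_force"],1))
p,X=cloud("side")
m=(X[...,2]>.025)&(X[...,2]<.033)&(abs(X[...,0]-.56)<.07)&(X[...,1]<-.06)&(X[...,1]>-.12)
print("stop y range",np.nanpercentile(X[m][:,1],[1,99]))
E
```

```text
wall n 2519 x 0.4744 0.6522 tilt 0.0 front [ 0.5633 -0.071 ] dir [ 0.0674 -0.9977] ang -86.14 origin [ 0.5596 -0.0161] rear [0.5558 0.0388]
14.5 [0.55662152 0.18777662 0.05753325] [ 0.1  0.2 -0.5]
stop y range [-0.10522194 -0.06726555]
```

The crate is home, square and upright, and the hand is clear.

```bash
python3 -c "
from station import r
print(r.finish_job())"
```

```text
the job is handed in; nothing more can be done
None
```

The crate stands upright, square and flat against the stop in its dock, with the hand about 140 mm clear and the bystanders undisturbed; the job was handed in at about 14.5 s, and no verdict was returned.

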